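# Pop the capsule drawer and trap it with a fingertip

### The arm

A 6-joint arm with a two-finger parallel gripper is mounted at the origin on a cart in front of the work surface, level with it; the furniture and walls round the work are solid. World frame = base frame: x ahead of the robot, y to its left, z up, the work surface at z = 0. Lengths are in m, angles in rad, forces in N, time in s.
With the tool pointing down it reaches from about 0.25 to 0.725 m from the base axis. Payload 4 kg.
Tool frame: the origin (TCP) lies midway between the tips of the shut fingers; the grasp point (between the pads) lies 19 mm behind it (bot.grip_point_offset is the distance from the TCP to the grasp point, in m); z points along the fingers, y is the line along which they close (so a half turn about z gives the same grasp; the last joint's range is limited). The gripper opens to 85 mm and grips with 20 to 120 N. Pads are 22 mm wide; open, the fingers measure 114 mm over their backs; the gripper's body (76 mm by 85 mm) begins 54 mm behind the grasp point. The pads swing forward as they close: fully open they stand 13 mm farther back than shut.
Start: joints at [1.215, 0.241, 0.005, 1.335, 0, 1.571], TCP at [0.174, 0.469, 0.231] pointing down, gripper open.
Joint ranges: [-2.72, 2.72], [-1.05, 1.87], [-1.09, 1.28], [-1.99, 2.15], [-1.42, 1.44], [-3.14, 3.14]. Speed limits (rad/s): [2.79, 2.79, 3.14, 3.14, 3.14, 3.14].

### API

Orientations are given as a unit quaternion [x, y, z, w].
In Python, from workcell import bot gives the robot as it stands.
- The arm moves only by the tool step_arm, never from a script. Its argument "targets" is text: rows parted by semicolons, each of 7 numbers parted by spaces: the opening, from -1 (shut) to 1 (fully open), so that 0 is half open, then the shift along the world's x, y, z normalised to -1 to 1, where 1 is 0.5 m, then the turn, a rotation vector about the world's x, y, z normalised to -1 to 1, where 1 is pi/4 rad. In form: gripper x y z wx wy wz; .... A call has 1 to 10 rows; each row is the pose to reach, as a shift and turn from the pose commanded when the call began; what a row does not reach only later rows make up. A row lasts 1/12 s, in which the tool goes at most 41.7 mm and 7.16 degrees, less where a joint would pass 70% of its speed; a pose out of reach is approached as far as the arm can. A call with a number of a shift or a turn outside -1 to 1 is refused whole. A call with a gripper value outside its range is refused whole. The fingers move at their own pace and stop on an object; the grip force is fixed at half the most. Time passes only in rows, so rows that repeat a pose let the fingers close. It gives the time, the measured TCP pose, the force, the opening and the grip force at its end, in the units of the state.
- bot.get_obs(): the state, without advancing time (a new reading comes with each control period).
- bot.camera(name): name is "scene" or "top" or "wrist"; returns the picture (400x640x3 uint8, red, green, blue); there is no depth.
- bot.camera_info(name): a dict with "vertical_fov" (degrees; the focal length in pixels is half the picture's height over the tangent of half this angle, whatever the lens; pixels are square), "cx", "cy" (the principal point, pixels), "pose" (4x4, takes a point from camera to world coordinates). Camera axes: x right, y up, looking along -z (the intrinsics and any distortion apply to the point x, -y, -z); pixel columns grow to the right and rows downward; lengths in m; the calibration is good to about 2 mm. A picture is of the moment at which its call begins: read the wrist's pose just before it. camera_info takes no time and is no camera call; for the wrist camera it gives the pose at the moment of the call.
- bot.job_done(): hands the job in; it is judged then, once.
The state is a dict: "clock": time; "joint_pos": joint angles; "joint_vel": joint speeds; "tau": joint torques, N m; "eef_pos": TCP position; "tool_rot": TCP orientation; "ft_force": force on the tool from outside, world axes, zero at the start; "ft_torque": the same for the moment, N m; "grip_width": finger opening in m; "grasp_force": force on a finger pad.
Only numpy, scipy, OpenCV 4.12 (cv2) and the standard library are available. Lean on these libraries where they do the work, as an engineer would, in place of code of your own. Each camera call takes 0.05 s, during which the arm holds its last target. There are 200 camera calls.

### The job

Press the green ejector button on the coffee-capsule dispenser so that its spring drawer creeps out, then trap the drawer with a finger against the front of its tall plate, so that it stops with the plate between the yellow and the red line and never runs past the red one. Finish while still holding it there, gently and at rest, the gold capsule still standing in the drawer; grasp or lift nothing, and leave the other things where they are.

Things in the scene. Friction and masses are not known exactly. Their poses are not given: they have to be found in the camera images.
- dispenser: Fixed capsule dispenser: black base 96 mm wide, 10 mm high (x -146 to +100 mm) with two low rails; aluminium hooded housing 83 mm wide, 62 mm high (x -8 to +85 mm). Origin on the worktop, on the middle line; z up, x along the rails, the drawer running out towards -x. Lines painted across the base: yellow at x = -36, red at x = -106 mm. End lip at x = -141 mm, 19 mm high.
- plate_face (a point): Point on the middle line of the front face of the drawer's tall white front plate, 68 mm above the worktop. The plate is 6 mm thick, 70 wide and stands from 18 to 88 mm above the worktop; axes as the dispenser's, so the front face looks to -x. Shut, the front face is at dispenser x = -16 mm, y = 0.
- drawer (a joint): Drawer (white tray with the front plate) travel in m: 0 shut and latched, 0.12 run out; front face on the yellow line at 0.020, on the red line at 0.090. Once released a weak spring (2.0 N shut, 1.4 N fully out) drives it against a damper (110 N s/m): about 18 mm/s at first, some 5 s to the red line.
- ejector (a joint): Travel of the ejector button in m: 0 up, 0.008 fully down (1.4 N to start, 5 N at full travel). The latch lets go from about 0.005; keep it down half a second, until the drawer moves. It springs up when let go; held or let go, the drawer runs on.
- button_top (a point): Centre of the top of the green round ejector button (22 mm diameter) on the housing's roof; up, it is 76 mm above the worktop, at dispenser x = +30 mm, y = 0. The roof round it is at 62 mm (a black collar, 36 mm across, at 65 mm).
- pod_gold_mid (a point): Middle (half-way up) of the loose gold capsule, 38 mm diameter, 29 mm high, 15 g, standing in the drawer behind the front plate (31 mm behind the front face); it rides out with the drawer. Its z axis points up.
- pod_blue_mid (a point): Middle (half-way up) of a loose blue capsule, 38 mm diameter, 29 mm high, standing on the worktop near the dispenser. Leave it.
- cup_mid (a point): Middle of the bowl (half-way up) of a loose white espresso cup, 68 mm wide, 99 mm with its handle, 56 mm high, standing near the dispenser. Leave it.
- tin_mid (a point): Middle (half-way up) of a loose short round food tin, 76 mm diameter, 58 mm high, standing near the dispenser. Leave it.

How it is judged:
By the outcome, as a careful person would: the job done as asked, in the order asked, and still so for the second after the job is handed in, while the arm keeps its last pose, push and grip.
It also fails if it takes over 29 s, if anything falls off the work surface, if the arm or the gripper's body presses on something with over 40 N, if the wrist force passes 120 N, or if a joint passes its speed limit or range.

## Working session

There is one attempt and no reset: what is moved stays moved. The work goes in short steps, Python scripts to look and compute and a tool call to move; the robot and the scene stay as the last step left them, time stands still between calls to the robot, and variables do not carry over. Pictures are saved under pics/ and viewed, at most 10 in all, crops included, and the job is handed in when it is done.

Besides the shell and the picture viewer there is one more tool, called after "Request:" by a JSON object that holds its "op" and its "data", one argument or row to a line. step_arm: Moves the arm, as the interface text tells. Scaled input: -1 to 1 covers 0.5 m each way for a shift and pi/4 rad each way for a turn. Its arguments: {"type":"object","properties":{"targets":{"type":"string"}},"required":["targets"]}

```bash
mkdir -p pics
python3 - <<'E'
from workcell import bot
import cv2
for n in("scene","top"):
    im=bot.camera(n); cv2.imwrite(f"pics/{n}0.png",im[:,:,::-1])
    i=bot.camera_info(n); print(n,i)
o=bot.get_obs(); print({k:o[k] for k in("clock","eef_pos","tool_rot","ft_force","grip_width")})
E
```

```text
scene {'vertical_fov': 52.990164768851585, 'cx': 323.4032534245023, 'cy': 201.78475973359392, 'pose': array([[ 0.79314967,  0.3019077 , -0.52892848,  0.07294769],
       [-0.60902537,  0.39504015, -0.68777277, -0.29807703],
       [ 0.00130409,  0.86763761,  0.49719542,  0.49139301],
       [ 0.        ,  0.        ,  0.        ,  1.        ]])}
top {'vertical_fov': 49.068520657919116, 'cx': 322.4444026274895, 'cy': 202.33674369212932, 'pose': array([[-0.00800179,  0.98249147, -0.18613567,  0.39042027],
       [-0.99985023, -0.00500442,  0.01656744,  0.29018636],
       [ 0.01534586,  0.18624036,  0.98238436,  1.00259485],
       [ 0.        ,  0.        ,  0.        ,  1.        ]])}
{'clock': 0.1, 'eef_pos': array([0.17399063, 0.46813377, 0.23048448]), 'tool_rot': array([ 1.76968062e-01,  9.84216114e-01, -9.58691365e-04, -1.64369653e-04]), 'ft_force': array([-0.5946649 , -0.06571139, -0.3118921 ]), 'grip_width': 0.08562843254023973}
```

View pics/top0.png

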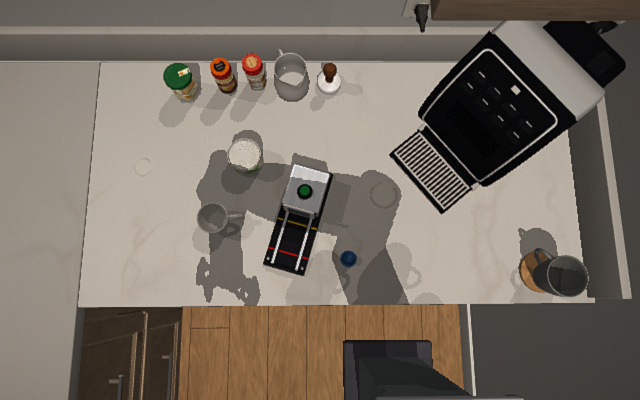

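View pics/scene0.png

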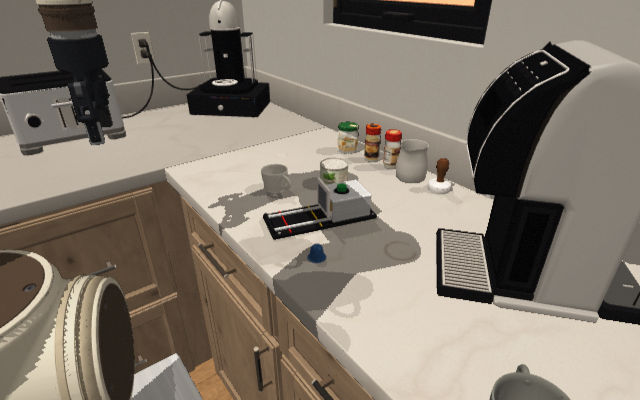

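The top view shows the dispenser with its button at (305,191), the yellow line near (297,222), the red line near (287,253), and the drawer shut. The cup is at (213,218), the tin at (245,155) and the blue pod at (348,258). The scene view agrees, with the button at (342,188).

```bash
cat > h.py <<'E'
import numpy as np, cv2
def ray(info,u,v):
    f=200/np.tan(np.radians(info["vertical_fov"]/2)); T=np.array(info["pose"])
    d=T[:3,:3]@np.array([(u-info["cx"])/f,-(v-info["cy"])/f,-1]); return T[:3,3],d
def onz(info,u,v,z):
    p,d=ray(info,u,v); return p+d*(z-p[2])/d[2]
def hsv(im,lo,hi,box):
    h=cv2.cvtColor(im,cv2.COLOR_RGB2HSV); m=cv2.inRange(h,np.array(lo),np.array(hi)); k=np.zeros_like(m); a,b,c,d=box; k[b:d,a:c]=m[b:d,a:c]
    ys,xs=np.nonzero(k); return xs,ys
E
python3 - <<'E'
from h import *
from workcell import bot
im=cv2.imread("pics/top0.png")[:,:,::-1].copy(); I=bot.camera_info("top")
sc=cv2.imread("pics/scene0.png")[:,:,::-1].copy(); S=bot.camera_info("scene")
def rep(n,img,info,lo,hi,box,z):
    x,y=hsv(img,lo,hi,box)
    if len(x)==0: print(n,"none");return
    P=np.array([onz(info,a,b,z) for a,b in zip(x,y)]); print(n,len(x),x.mean(),y.mean(),P.mean(0).round(4),"ext",x.min(),x.max(),y.min(),y.max())
for nm,img,inf,b in(("top",im,I,(255,160,340,280)),("scene",sc,S,(255,175,385,240))):
    rep(nm+" btn",img,inf,(50,120,40),(85,255,255),b,.074)
    rep(nm+" yel",img,inf,(18,120,80),(34,255,255),b,.010)
    rep(nm+" red",img,inf,(0,140,80),(8,255,255),b,.010)
rep("blue",im,I,(95,120,30),(125,255,255),(330,240,370,275),.015)
for nm,(u,v,z) in dict(cup=(213,217,.05),tin=(245,155,.058)).items(): print(nm,onz(I,u,v,z).round(3))
c=cv2.resize(im[140:290,190:370],None,fx=4,fy=4,interpolation=cv2.INTER_CUBIC); cv2.imwrite("pics/c1.png",c[:,:,::-1])
E
```

```text
top btn 79 304.2911392405063 190.29113924050634 [0.5931 0.3137 0.074 ] ext 300 309 186 195
top yel 42 298.1904761904762 223.6904761904762 [0.5292 0.3292 0.01  ] ext 278 316 218 229
top red 66 288.3484848484849 252.87878787878788 [0.4629 0.3513 0.01  ] ext 268 307 247 259
scene btn 63 341.3809523809524 187.47619047619048 [0.588 0.306 0.074] ext 337 346 184 191
scene yel 37 321.0810810810811 212.02702702702703 [0.5525 0.3338 0.01  ] ext 308 331 202 225
scene red 35 285.37142857142857 222.34285714285716 [0.4626 0.3469 0.01  ] ext 279 291 211 232
blue 193 347.94300518134713 258.36787564766837 [0.4494 0.2174 0.015 ] ext 340 355 251 266
cup [0.539 0.514 0.05 ]
tin [0.678 0.446 0.058]
```

View pics/c1.png

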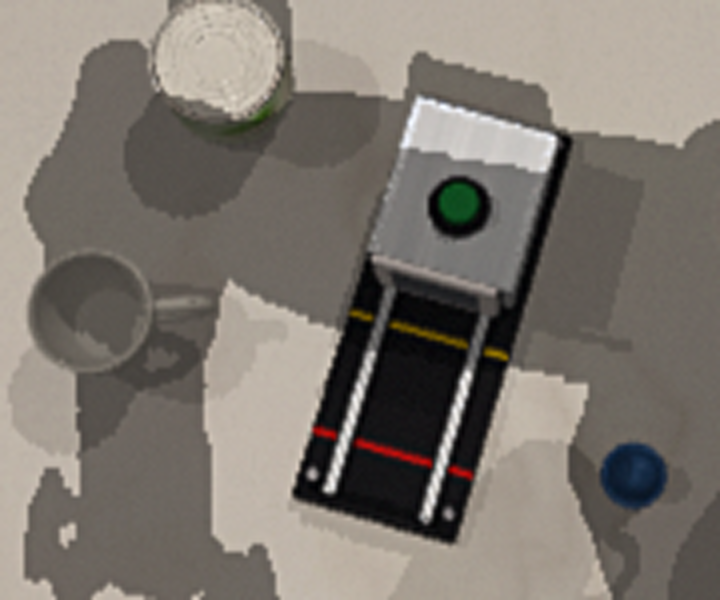

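The red line to button distance measures about 134 mm (136 expected), and the dispenser axis is at about -16°. Next I move above the button with the fingers shut.

Request:
{"op": "step_arm", "data": {
  "targets": "-1 0.836 -0.308 -0.16 0 0 0.1;-1 0.836 -0.308 -0.16 0 0 0.1;-1 0.836 -0.308 -0.16 0 0 0.1;-1 0.836 -0.308 -0.16 0 0 0.1;-1 0.836 -0.308 -0.16 0 0 0.1;-1 0.836 -0.308 -0.16 0 0 0.1;-1 0.836 -0.308 -0.16 0 0 0.1;-1 0.836 -0.308 -0.16 0 0 0.1;-1 0.836 -0.308 -0.16 0 0 0.1;-1 0.836 -0.308 -0.16 0 0 0.1"
}}

```text
clock: 0.93
eef_pos: [0.5604, 0.3256, 0.1566]
tool_rot: [0.138, 0.99, -0.0, -0.0]
ft_force: [0.4, 1.4, 0.1]
grip_width: 0.0001
grasp_force: 0.0
```

Request:
{"op": "step_arm", "data": {
  "targets": "-1 0.066 -0.026 -0.014 0 0 0;-1 0.066 -0.026 -0.014 0 0 0;-1 0.066 -0.026 -0.014 0 0 0;-1 0.066 -0.026 -0.014 0 0 0"
}}

```text
clock: 1.27
eef_pos: [0.5913, 0.3137, 0.1497]
tool_rot: [0.138, 0.99, -0.0, -0.001]
ft_force: [0.9, -0.1, 0.4]
grip_width: -0.0001
grasp_force: 0.0
```

Run:
```python
from h import *
from workcell import bot
o=bot.get_obs(); W=bot.camera_info("wrist"); im=bot.camera("wrist"); cv2.imwrite("pics/w1.png",im[:,:,::-1])
print(o["eef_pos"],o["tool_rot"],W)
x,y=hsv(im,(50,100,30),(85,255,255),(0,0,640,400)); print(len(x),x.mean(),y.mean(),onz(W,x.mean(),y.mean(),.074))
for n,lo,hi in(("yel",(18,120,80),(34,255,255)),("red",(0,140,80),(8,255,255))):
    x,y=hsv(im,lo,hi,(0,0,640,400))
    if len(x)>20:
        P=np.array([onz(W,a,b,.01)[:2] for a,b in zip(x,y)]); vx,vy,cx,cy=cv2.fitLine(P.astype(np.float32),cv2.DIST_HUBER,0,1e-4,1e-4).ravel(); print(n,len(x),P.min(0),P.max(0),cx,cy,np.degrees(np.arctan2(vy,vx)))
```

```text
[0.59127941 0.31368081 0.14969683] [ 1.38387889e-01  9.90377449e-01 -4.38463005e-04 -1.05251739e-03] {'vertical_fov': 60.66017224963875, 'cx': 313.6764503370862, 'cy': 204.0649100363889, 'pose': array([[ 2.73503141e-01, -9.23046494e-01, -2.70520243e-01,
         5.23107103e-01],
       [ 9.61870989e-01,  2.62322471e-01,  7.74023378e-02,
         3.33732776e-01],
       [-4.82417999e-04, -2.81375356e-01,  9.59597664e-01,
         2.92242214e-01],
       [ 0.00000000e+00,  0.00000000e+00,  0.00000000e+00,
         1.00000000e+00]])}
933 314.90568060021434 218.9635584137192 [0.5949224  0.31406423 0.074     ]
yel 481 [0.51818768 0.28718474] [0.86621653 0.57728281] 0.5352931 0.34071952 73.274445
red 507 [0.45091127 0.30729459] [0.47995896 0.39764469] 0.46544012 0.35158756 73.513435
```

View pics/w1.png

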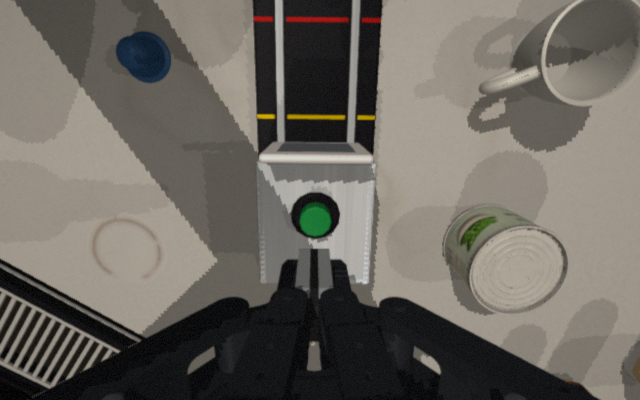

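The wrist view shows the button at (315,219), the yellow line at row 117, the red line at row 19, and the drawer shut. The button is at about (0.594, 0.314), and the dispenser x axis is at -16.6°. I'll press now.

Request:
{"op": "step_arm", "data": {
  "targets": "-1 0.004 0 -0.08 0 0 0;-1 0.004 0 -0.14 0 0 0;-1 0.004 0 -0.14 0 0 0;-1 0.004 0 -0.15 0 0 0;-1 0.004 0 -0.157 0 0 0;-1 0.004 0 -0.162 0 0 0;-1 0.004 0 -0.162 0 0 0;-1 0.004 0 -0.162 0 0 0;-1 0.004 0 -0.162 0 0 0;-1 0.004 0 -0.162 0 0 0"
}}

```text
clock: 2.15
eef_pos: [0.5948, 0.3148, 0.071]
tool_rot: [0.138, 0.99, 0.001, 0.001]
ft_force: [-1.5, 2.3, 2.7]
grip_width: 0.0
grasp_force: 1.7
```

Run:
```python
from h import *
from workcell import bot
im=bot.camera("wrist"); cv2.imwrite("pics/w2.png",im[:,:,::-1])
o=bot.get_obs(); print(o["clock"],o["eef_pos"],o["ft_force"])
```

```text
2.2 [0.59477086 0.31473161 0.07079505] [-0.31943737  2.21007388  3.49626115]
```

View pics/w2.png

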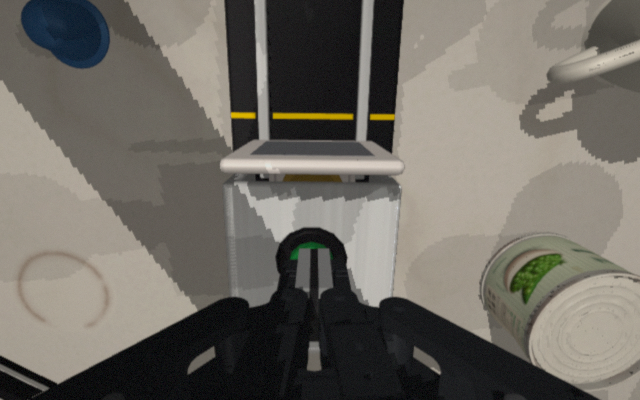

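The view shows the plate's top edge at row ~163, a small gap behind it with the gold capsule visible, and the finger on the button. I'll press slightly deeper and check whether it moves.

Request:
{"op": "step_arm", "data": {
  "targets": "-1 0 0 -0.004 0 0 0;-1 0 0 -0.004 0 0 0;-1 0 0 -0.004 0 0 0"
}}

```text
clock: 2.45
eef_pos: [0.5948, 0.3147, 0.0682]
tool_rot: [0.138, 0.99, 0.001, 0.001]
ft_force: [1.2, 3.8, 5.0]
grip_width: -0.0001
grasp_force: 2.4
```

```bash
cat > plate.py <<'E'
from h import *
from workcell import bot
import sys
W=bot.camera_info("wrist"); o=bot.get_obs(); im=bot.camera("wrist"); cv2.imwrite(f"pics/{sys.argv[1]}.png",im[:,:,::-1])
old=cv2.imread("pics/w2.png")[:,:,::-1]
# plate's top edge: brightness profile between the rails
for n,a in(("old",old),("new",im)):
    p=a[60:200,290:335].mean((1,2)); b=np.nonzero(p>150)[0]+60; print(n,b.min() if len(b) else None,b.max() if len(b) else None,p[::4].round().astype(int).tolist())
    if len(b):
        P=onz(W,313,b.min(),.088); print("front top x_disp",(P[:2]-[.5653,.3226])@[.958,-.286])
print(o["clock"],o["eef_pos"],o["ft_force"])
E
python3 plate.py w3
```

```text
old 159 170 [25, 25, 25, 25, 25, 25, 25, 24, 24, 24, 23, 23, 23, 40, 119, 29, 22, 22, 22, 22, 88, 70, 70, 70, 133, 179, 210, 180, 127, 45, 46, 81, 93, 94, 101]
front top x_disp -0.021531339639383782
new 146 199 [25, 23, 24, 24, 24, 23, 24, 24, 24, 23, 23, 23, 23, 39, 118, 30, 22, 22, 73, 69, 70, 137, 200, 208, 160, 105, 49, 47, 46, 46, 46, 72, 111, 158, 162]
front top x_disp -0.026175717220263614
2.45 [0.59481761 0.31466186 0.06822689] [1.22860023 3.81478303 5.00102429]
```

The drawer is moving and is out about 10 mm at 2.5 s. I'll lift, pass over the plate and come down in front of it.

Request:
{"op": "step_arm", "data": {
  "targets": "-1 0 0 0.08 0 0 0;-1 0 0 0.1 0 0 0;-1 -0.07 0.02 0.1 0 0 0;-1 -0.145 0.042 0.1 0 0 0;-1 -0.216 0.063 0.1 0 0 0;-1 -0.216 0.063 0.1 0 0 0;-1 -0.216 0.063 0.06 0 0 0;-1 -0.216 0.063 0.01 0 0 0;-1 -0.216 0.063 -0.03 0 0 0;-1 -0.216 0.063 -0.03 0 0 0"
}}

```text
clock: 3.33
eef_pos: [0.483, 0.3423, 0.0476]
tool_rot: [0.138, 0.99, -0.004, -0.003]
ft_force: [-0.3, 0.1, -1.2]
grip_width: -0.0003
grasp_force: 0.0
```

Run:
```python
from h import *
from workcell import bot
im=bot.camera("scene"); cv2.imwrite("pics/s2.png",cv2.resize(im[120:270,200:440],None,fx=3,fy=3)[:,:,::-1])
o=bot.get_obs(); print(o["clock"],o["eef_pos"],o["ft_force"])
```

```text
3.3833 [0.48412813 0.34310741 0.04973337] [-0.05109513  0.6984079  -0.83597168]
```

View pics/s2.png

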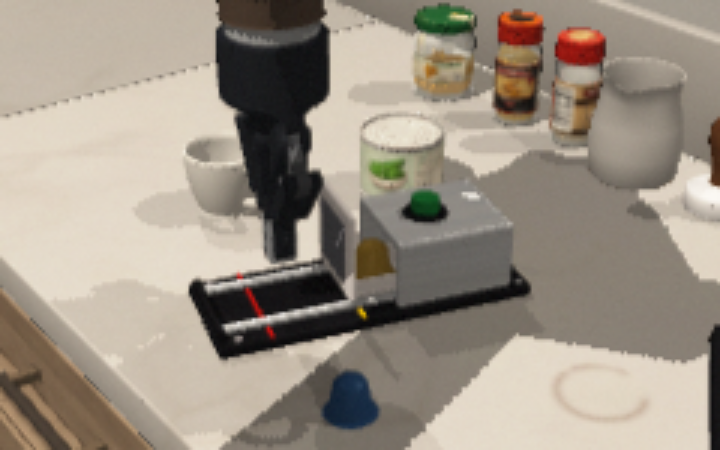

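The crop shows the finger at (280,240) down in front of the plate at (338,235). The plate is near the yellow line and the gold capsule is standing behind it. I'll hold and let it arrive.

Request:
{"op": "step_arm", "data": {
  "targets": "-1 0 0 0 0 0 0;-1 0 0 0 0 0 0;-1 0 0 0 0 0 0;-1 0 0 0 0 0 0;-1 0 0 0 0 0 0;-1 0 0 0 0 0 0;-1 0 0 0 0 0 0;-1 0 0 0 0 0 0;-1 0 0 0 0 0 0;-1 0 0 0 0 0 0"
}}

```text
clock: 4.22
eef_pos: [0.4859, 0.3454, 0.0526]
tool_rot: [0.138, 0.99, -0.0, -0.0]
ft_force: [0.3, 0.2, -0.3]
grip_width: 0.0001
grasp_force: 0.0
```

Request:
{"op": "step_arm", "data": {
  "targets": "-1 0 0 0 0 0 0;-1 0 0 0 0 0 0;-1 0 0 0 0 0 0;-1 0 0 0 0 0 0;-1 0 0 0 0 0 0;-1 0 0 0 0 0 0;-1 0 0 0 0 0 0;-1 0 0 0 0 0 0;-1 0 0 0 0 0 0;-1 0 0 0 0 0 0"
}}

```text
clock: 5.05
eef_pos: [0.486, 0.3454, 0.0527]
tool_rot: [0.138, 0.99, 0.0, 0.0]
ft_force: [0.8, 0.8, 0.1]
grip_width: 0.0003
grasp_force: 0.0
```

Request:
{"op": "step_arm", "data": {
  "targets": "-1 0 0 0 0 0 0;-1 0 0 0 0 0 0;-1 0 0 0 0 0 0;-1 0 0 0 0 0 0;-1 0 0 0 0 0 0;-1 0 0 0 0 0 0;-1 0 0 0 0 0 0;-1 0 0 0 0 0 0;-1 0 0 0 0 0 0;-1 0 0 0 0 0 0"
}}

```text
clock: 5.88
eef_pos: [0.486, 0.3454, 0.0527]
tool_rot: [0.138, 0.99, -0.0, -0.0]
ft_force: [-1.8, -0.1, 0.6]
grip_width: -0.0003
grasp_force: 0.9
```

Run:
```python
from h import *
from workcell import bot
a=bot.camera("scene")
for i in range(8): bot.camera("top")
b=bot.camera("scene"); print("diff",cv2.absdiff(a,b)[150:260,240:400].max(2).mean(), (cv2.absdiff(a,b)[150:260,240:400].max(2)>40).sum())
cv2.imwrite("pics/s3.png",cv2.resize(b[120:270,200:440],None,fx=3,fy=3)[:,:,::-1])
o=bot.get_obs(); print(o["clock"],o["eef_pos"],o["ft_force"])
```

```text
diff 1.659659090909091 1
6.3833 [0.48596919 0.34542333 0.05264121] [-1.20717169 -0.39517249  0.75879536]
```

View pics/s3.png

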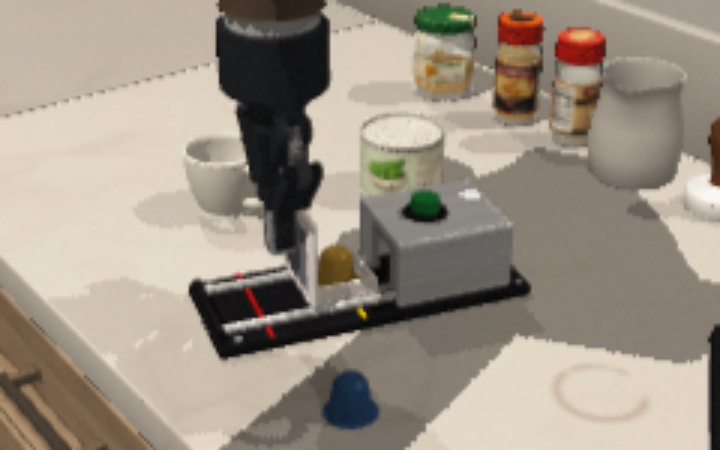

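The plate is at (305,260), between yellow (362,313) and red (270,332), and resting on the finger with about 1.5 N. The gold capsule is upright, nothing moved over the last 0.5 s, and the other objects are untouched.

```bash
python3 -c "
from workcell import bot
print(bot.job_done())"
```

```text
the job is handed in; nothing more can be done
None
```

I pressed the ejector and trapped the drawer, and handed the job in at about 6.4 s with the finger holding the plate at rest between the yellow and red lines (about 1.5 N), the gold capsule still standing and the other things untouched.

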